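# Open the combination key box on the vacuum bench

## Robot

A 6-joint arm with a two-finger parallel gripper is mounted at the origin on the work surface. World frame = base frame: x ahead of the robot, y to its left, z up, the work surface at z = 0. Lengths are in m, angles in rad, forces in N, time in s.
With the tool pointing down it reaches from about 0.275 to 0.75 m from the base axis. Payload 10.2 kg.
Tool frame: the origin (TCP) lies midway between the tips of the shut fingers; the grasp point (between the pads) lies behind it (r.grip_point_offset is the z of the grasp point in the tool frame, in m); z points along the fingers, y is the line along which they close (so a half turn about z gives the same grasp; the last joint's range is limited). The gripper opens to 88 mm and grips with 3 to 60 N. Pads are 18 mm wide; open, the fingers measure 123 mm over their backs; the gripper's body (75 mm by 187 mm) begins 45 mm behind the grasp point.
Start: joints at [-1.498, 0.313, 1.498, -0, 1.331, -0.223], TCP at [0.153, -0.502, 0.239] pointing down, gripper open.
Joint ranges: [-2.94, 2.94], [-0.97, 2.17], [0.19, 2.56], [-1.23, 4.37], [0.02, 3.11], [-2.88, 2.88]. Speed limits (rad/s): [2.39, 2.39, 3.01, 3.14, 3.14, 3.14].

## Interface

Orientations are given as a unit quaternion [w, x, y, z].
In Python, from bench import state, vision, ticket, r gives the robot as it stands.
- The arm moves only by the tool carry_out, never from a script. Its argument "rows" is a list of rows, each a list of 3 entries, a list of its own where there are three numbers: the turn, a rotation vector about the tool's x, y, z in rad, then the shift along the tool's x, y, z in m, then the finger opening in m, from 0 to 0.0881. In form: [[[ax, ay, az], [tx, ty, tz], claw], ...]. A call has 1 to 5 rows; each row shifts and turns the commanded pose from where the row before left it, along the tool's axes as they then stand; what a row does not reach is not made up. A row lasts 1/10 s, in which the tool goes at most 50 mm and 8.59 degrees, less where a joint would pass 70% of its speed; a pose out of reach is approached as far as the arm can. A call is refused whole if a number of a shift passes 0.05 or a number of a turn 0.15, either way. A call with a gripper value outside its range is refused whole. The fingers move at their own pace and stop on an object; "newtons" is the grip in N (left out, the last holds). Time passes only in rows, so rows that do not move let the fingers close. It gives the time, the measured TCP pose, the force, the opening and the grip force at its end, in the units of the state.
- state(): the state, without advancing time (a new reading comes with each control period).
- vision.snapshot(name): name is "scene" or "side" or "wrist"; returns the picture (480x640x3 uint8, blue, green, red); there is no depth.
- vision.camera_info(name): a dict with "fx", "fy", "cx", "cy" (pixels), "rvec" (rotation vector, rad) and "tvec" (3), from world to camera coordinates, as OpenCV has them. Camera axes: x right, y down, z forward; pixel columns grow to the right and rows downward; lengths in m; the calibration is good to about 2 mm. A picture is of the moment at which its call begins: read the wrist's pose just before it. camera_info takes no time and is no camera call; for the wrist camera it gives the pose at the moment of the call.
- ticket.sign_off(): hands the job in; it is judged then, once.
The state is a dict: "time_s": time; "q": joint angles; "dq": joint speeds; "joint_torque": joint torques, N m; "eef_pos": TCP position; "tcp_rot": TCP orientation; "ft_force": force on the tool from outside, world axes, zero at the start; "wrist_torque": the same for the moment, N m; "width": finger opening in m; "grasp_force": force on a finger pad.
Only numpy, scipy, OpenCV 4.12 (cv2) and the standard library are available. Lean on these libraries where they do the work, as an engineer would, in place of code of your own. Each camera call takes 0.05 s, during which the arm holds its last target. There are 200 camera calls.

## Task

Open the grey key box on the bench: its combination is 33 - 36 - 30, and the lock is already cleared. Turn the dial clockwise to 33, then anticlockwise past 33 once and on to 36, then clockwise, slowly and by feel, until the bolt drops and the dial comes up against it (the lock is worn, so this may come up to two and a half divisions either side of 30); then lift the lid by its black barrel knob to about 60 degrees, where it stays by itself. Do not force the dial against the dropped bolt or wrench at a locked lid, and leave the other things on the bench where they stand.

Things in the scene. Friction and masses are not known exactly. Their poses are not given: they have to be found in the camera images.
- dial: Black dial, 98 mm across, on the lid of the key box; turns endlessly about the lid's normal. Origin on its axis at the lid's underside, z up, x to its zero. 40 divisions of 9 degrees, counted clockwise (from above) from the zero. Reading = (anticlockwise angle from the +x of lid_hinge to the dial's x) / 9 deg, modulo 40: clockwise lowers it. Starts within 2 divisions of 0.
- dial_zero (a point): The dial's zero: the outer part of the broad white bar at the dial's edge, 40 mm from the axis. The other white lines are longer at every 5th and 10th division. Turning takes 0.05 to 0.15 N m. The first two numbers must be set within one division; overrunning one spoils it. As started (cleared), the first clockwise turn to 33 picks up all the lock's wheels.
- dial_index (a point): Fixed index: black line on the aluminium ring round the dial, 54 mm from the dial's axis on the side of the hinge; the division next to it is the number set. When all numbers are set the bolt drops by its spring; some 5 degrees further on it stops the dial, a stop that gives a little (9 N m per rad) and lies between 27.5 and 32.5.
- dial_knob (a point): On the dial's axis, 36 mm above the lid's top face: where to take the fluted round aluminium knob in the middle of the dial, 34 mm diameter, standing from 10 to 44 mm above the lid's top face, at any grip angle. The flat black dial round it is 10 mm above the lid. Axes as lid_hinge.
- lock_case: The lock's steel case under the lid, with the bolt in it; fixed to the lid, origin on the dial's axis at the lid's underside. Of the bolt only the steel stud (8 mm across) shows, in a 20 mm black slot in the lid between dial and barrel knob; the bolt's 4 N spring moves it 6 mm towards the dial when it drops and frees the lid. More than 18 N on the bolt (about 0.5 N m at the dial) forces the lock.
- lid (a joint): Angle of the lid in rad: 0 shut, growing as its near edge is lifted, 1.35 at its stop. A stiff hinge holds it at any angle; lifting takes about 9 to 14 N at the barrel knob.
- lid_hinge (a point): Middle of the lid's hinge line, on the far rim of the key box (grey steel, 240 x 280 x 100 mm, fixed to the bench; lid 6 mm thick on top). x points from the barrel knob over the dial to the hinge, away from the robot; y along the hinge line; z up out of the lid; turns with the lid. The dial's axis is 100 mm from the hinge line.
- lift_knob (a point): Centre of the black barrel knob (a cylinder lying along the lid's y, 28 mm diameter, 20 mm long, on a 10 mm stem) near the lid's free edge, 215 mm from the hinge line, 38 mm above the lid's top face. Turns with the lid; pinched on its flat ends, along y, it swivels between the fingers as the lid rises.
- pump: Bystander: small black vacuum pump, 140 x 50 x 56 mm. Origin at the underside, x along it, z up.
- valve: Bystander: brass valve with a yellow tap, 76 x 28 x 49 mm. Origin at the underside, x along its bore, z up.
- gauge: Bystander: digital pressure gauge on a post, 60 x 60 x 152 mm. Origin at the underside, z up.
- multimeter: Bystander: orange hand meter lying flat, 150 x 75 x 38 mm. Origin at the underside, x along it, z up.
- post_holder: Bystander: optical post holder on a foot, 75 x 50 x 95 mm. Origin at the underside, z up.
- hex_driver: Bystander: hex driver lying on the bench in front of the box, 180 mm long, 26 mm wide. Origin at the underside, x along it to the tip, z up.

How it is judged:
At the end, for the whole second after the job is handed in: The lid, unlocked by its combination, stands open by itself at 50 degrees or more, at rest, let go (value of joint lid above 0.87 rad and velocity of joint lid between -0.05 and 0.05 rad/s); the robot touches nothing.
It fails at once if the lock is forced: more than 18 N on its bolt, from the dial driven against the dropped bolt or from the lid pulled while locked (contact force between lock_case and anything else above 18 N).
It fails at once if one of the other things on the bench moved by more than 30 mm (distance of any of pump, valve, gauge, multimeter, post_holder, hex_driver from where it was at the start of the episode above 0.03 m).
It also fails if it takes over 72 s, if anything falls off the work surface, if the arm or the gripper's body presses on something with over 40 N, if the wrist force passes 120 N, or if a joint passes its speed limit or range.

## Working session

There is one attempt and no reset: what is moved stays moved. The work goes in short steps, Python scripts to look and compute and a tool call to move; the robot and the scene stay as the last step left them, time stands still between calls to the robot, and variables do not carry over. Pictures are saved under pics/ and viewed, at most 11 in all, crops included, and the job is handed in when it is done.

Besides the shell and the picture viewer there is one more tool, called after ">>>" as name(argument=value, ...) on one line, values as JSON. carry_out: Moves the arm, as the interface text tells. Its arguments: {"type":"object","properties":{"rows":{"type":"array"},"newtons":{"type":"number"}},"required":["rows"]}

```bash
mkdir -p pics; ls; python3 - <<'E'
from bench import state, vision, ticket, r
import cv2
print(state()); print(r.grip_point_offset)
for n in ("scene","side"):
    cv2.imwrite(f"pics/{n}0.png",vision.snapshot(n)); print(n,vision.camera_info(n))
E
```

```text
pics
{'time_s': 0.0, 'q': array([-1.49839128e+00,  3.13407039e-01,  1.49840081e+00,  2.15351631e-05,
        1.33097191e+00, -2.23404577e-01]), 'dq': array([ 0.00060015,  0.00115536, -0.00080131,  0.00037569,  0.00083159,
       -0.00014989]), 'joint_torque': array([-7.49784922e-04, -4.02210796e+01, -2.52271217e+01,  6.94833929e-02,
        3.52779042e-02, -1.30452181e-04]), 'eef_pos': array([ 0.15301932, -0.50196714,  0.2381967 ]), 'tcp_rot': array([-5.91069030e-04,  9.89082212e-01,  1.47363583e-01,  5.51983257e-05]), 'ft_force': array([0.302924  , 0.51908758, 0.08686699]), 'wrist_torque': array([-0.02158802,  0.0339216 ,  0.01744314]), 'grasp_force': 0.0, 'width': 0.08797917889524212}
-0.0187
scene {'fx': 493.9730146384003, 'fy': 493.9730146384003, 'cx': 314.4754858399325, 'cy': 248.19548440203138, 'rvec': array([ 1.29635747,  2.23738105, -0.94436513]), 'tvec': array([ 0.27201589, -0.23917253,  1.52594241])}
side {'fx': 477.0820098439209, 'fy': 477.0820098439209, 'cx': 322.8842419867612, 'cy': 237.60125160051805, 'rvec': array([ 0.43437375, -2.86163898,  0.98551719]), 'tvec': array([0.51956824, 0.20322304, 1.04815829])}
```

View pics/scene0.png

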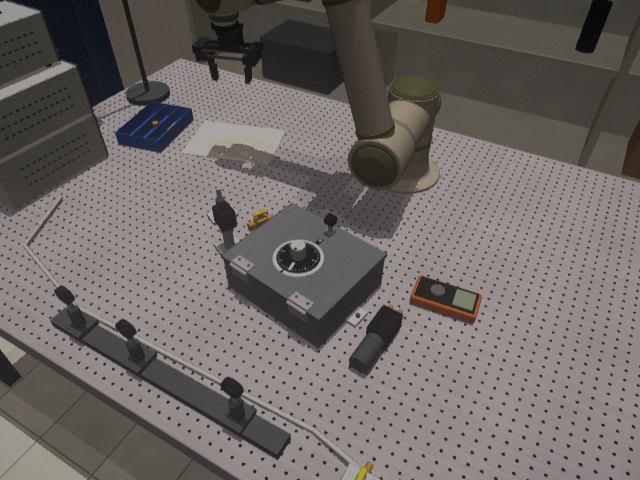

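View pics/side0.png

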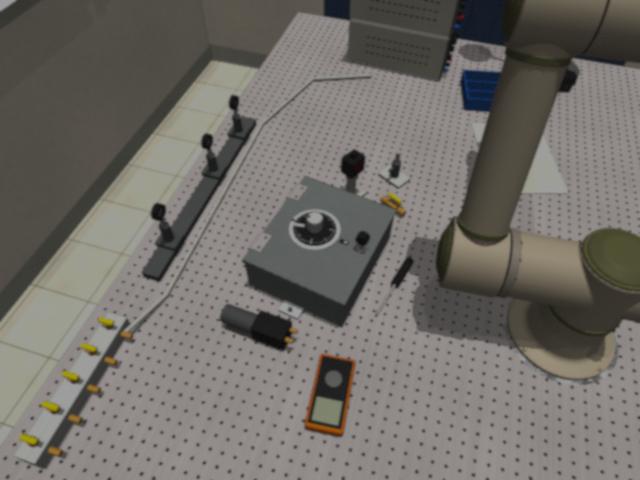

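Scene view: lid corners at about (297,207), (386,256), (318,331), (224,258), dial centre (298,257), barrel knob (331,219). Side view: dial (315,228), barrel knob (362,239), and the hinge edge on the left. I'll fit the lid pose from these points.

```bash
cat > h.py <<'E'
import numpy as np, cv2
from bench import state, vision, ticket, r
from scipy.spatial.transform import Rotation as R
from scipy.optimize import least_squares
def K(c): return np.array([[c['fx'],0,c['cx']],[0,c['fy'],c['cy']],[0,0,1]])
def ray(c,p,z):
    Rm=cv2.Rodrigues(c['rvec'])[0]; o=-Rm.T@c['tvec']
    d=Rm.T@np.linalg.inv(K(c))@[p[0],p[1],1]; return o+d*(z-o[2])/d[2]
def proj(c,P): return cv2.projectPoints(np.atleast_2d(np.array(P,float)),c['rvec'],c['tvec'],K(c),None)[0][:,0]
def rot(s): q=s['tcp_rot']; return R.from_quat([q[1],q[2],q[3],q[0]])
E
python3 - <<'E'
from h import *
obs={'scene':[((331,219),.144),((298,257),.116),((297,207),.106),((386,256),.106),((318,331),.106),((224,258),.106)],
'side':[((362,239),.144),((315,229),.116),((394,210),.106),((340,302),.106),((248,258),.106),((310,180),.106)]}
for n,l in obs.items():
    c=vision.camera_info(n)
    for p,z in l: print(n,p,ray(c,p,z).round(3))
    im=cv2.imread(f'pics/{n}0.png')
    x,y=(210,190) if n=='scene' else (235,140)
    cv2.imwrite(f'pics/{n}c.png',cv2.resize(im[y:y+150,x:x+190],None,fx=4,fy=4,interpolation=cv2.INTER_CUBIC))
a=cv2.imread('pics/scenec.png')[:, :];b=cv2.imread('pics/sidec.png')
cv2.imwrite('pics/both.png',cv2.resize(np.vstack([a[:560],b[:560]]),None,fx=.535,fy=.535))
E
```

```text
scene (331, 219) [ 0.456 -0.007  0.144]
scene (298, 257) [ 0.577 -0.024  0.116]
scene (297, 207) [ 0.419 -0.123  0.106]
scene (386, 256) [0.467 0.141 0.106]
scene (318, 331) [0.723 0.11  0.106]
scene (224, 258) [ 0.653 -0.172  0.106]
side (362, 239) [ 0.459 -0.003  0.144]
side (315, 229) [ 0.57  -0.02   0.116]
side (394, 210) [ 0.413 -0.139  0.106]
side (340, 302) [0.467 0.137 0.106]
side (248, 258) [0.685 0.092 0.106]
side (310, 180) [ 0.631 -0.172  0.106]
```

View pics/scenec.png

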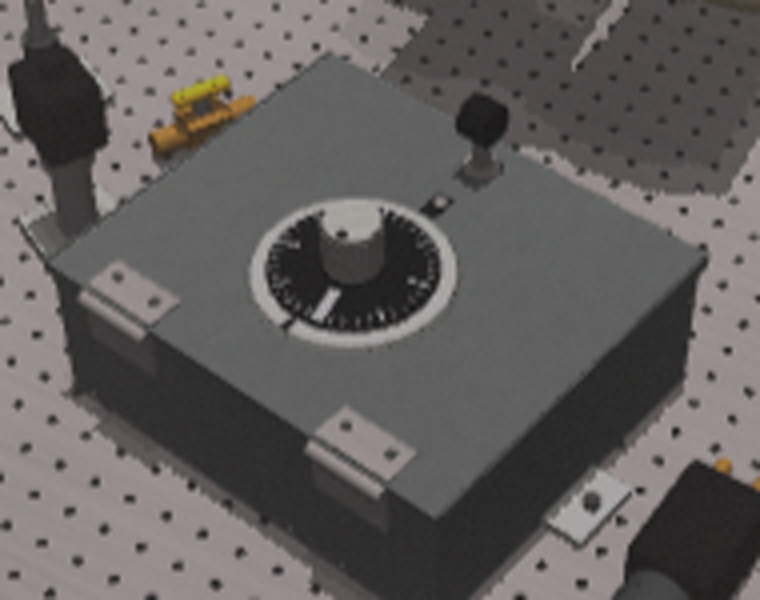

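View pics/sidec.png

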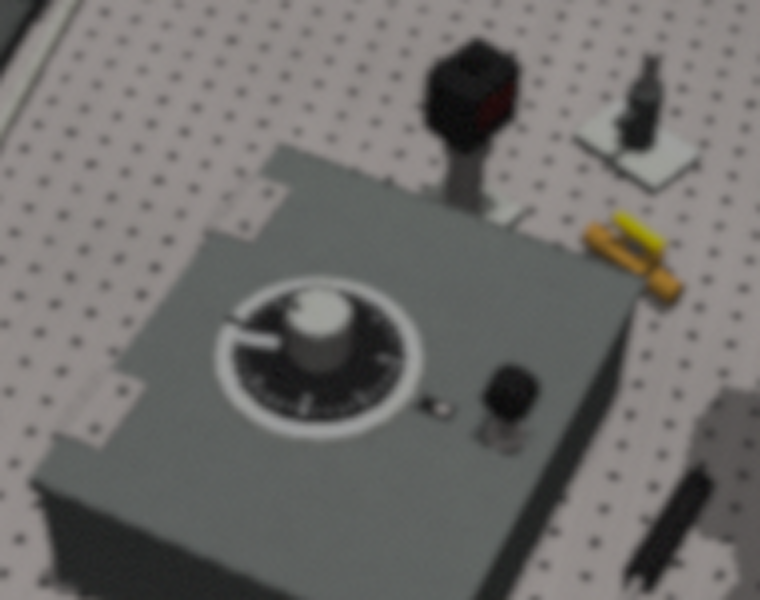

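Crops show: zero bar just anticlockwise side of the index; lid corners, stud, barrel knob and index tick clear. Fit pose.

```bash
python3 - <<'E'
from h import *
# model in hinge frame, z rel. lid top
M={'c1':(-.24,-.14,0),'c2':(-.24,.14,0),'c3':(0,.14,0),'c4':(0,-.14,0),'k':(-.215,0,.038),'ring':(-.1,0,.002),'top':(-.1,0,.044),'idx':(-.046,0,.002)}
sc={'c1':(332,52),'c2':(706,257),'c3':(437,517),'c4':(50,260),'k':(484,119),'ring':(353.5,272),'top':(353,218),'idx':(290,323)}
sd={'c4':(278,143),'c1':(643,292),'c3':(33,484),'k':(512,392),'ring':(320,357),'top':(320,312),'idx':(234,322)}
O=[('scene',k,(v[0]/4+210,v[1]/4+190)) for k,v in sc.items()]+[('side',k,(v[0]/4+235,v[1]/4+140)) for k,v in sd.items()]
C={n:vision.camera_info(n) for n in('scene','side')}
def W(p,m): return R.from_euler('z',p[2]).apply(m)+[p[0],p[1],p[3]]
def f(p): return np.concatenate([proj(C[n],W(p,M[k]))[0]-o for n,k,o in O])
for hold in (None,):
  s=least_squares(f,[.67,-.04,-.2,.106],loss='soft_l1'); print(s.x.round(4))
  for (n,k,o),e in zip(O,s.fun.reshape(-1,2)): print(n,k,e.round(1))
p=s.x
print('dial axis top',W(p,M['top']),'lift',W(p,M['k']))
# zero angle
for n,pix in(('scene',(320/4+210,317/4+190)),('side',(240/4+235,338/4+140))):
    w=ray(C[n],pix,p[3]+.010); l=R.from_euler('z',-p[2]).apply(w-[p[0],p[1],0])+[.1,0,0]
    print(n,l.round(4),np.degrees(np.arctan2(l[1],l[0]))/9)
s=state();print(rot(s).as_matrix().round(3), s['eef_pos'])
for k,zz in(('gauge',0),): pass
E
```

```text
[ 0.6703 -0.0421 -0.1711  0.1053]
scene c1 [0.4 0.1]
scene c2 [-0.5 -1.4]
scene c3 [-0.4 -1.1]
scene c4 [0.6 0. ]
scene k [0.  0.2]
scene ring [0.4 0.2]
scene top [0.1 0.2]
scene idx [0.1 1.1]
side c4 [0.4 0.8]
side c1 [-0.4 -2.7]
side c3 [ 0.2 -2.4]
side k [-0.4  0.4]
side ring [-0.3  0.4]
side top [-0.3 -0.4]
side idx [0.2 0.7]
dial axis top [ 0.57176484 -0.02510972  0.1493461 ] lift [ 0.45844364 -0.00553152  0.1433461 ]
scene [0.0434 0.0127 0.1153] 1.8067785672984844
side [0.0433 0.0129 0.1153] 1.846194735773776
[[ 0.957  0.291 -0.   ]
 [ 0.291 -0.957  0.001]
 [ 0.    -0.001 -1.   ]] [ 0.15302277 -0.50200673  0.23826154]
```

>>> carry_out(rows=[[[0,0,0],[0.0386,-0.0239,0],0.088],[[0,0,0],[0.0386,-0.0239,0],0.088],[[0,0,0],[0.0386,-0.0239,0],0.088],[[0,0,0],[0.0386,-0.0239,0],0.088],[[0,0,0],[0.0386,-0.0239,0],0.088]])

```text
time_s: 0.6
eef_pos: [0.3036, -0.33, 0.2386]
tcp_rot: [-0.0, 0.989, 0.147, -0.0]
ft_force: [0.9, -0.3, -0.2]
width: 0.0882
grasp_force: 0.0
```

>>> carry_out(rows=[[[0,0,0],[0.0386,-0.0239,0],0.088],[[0,0,0],[0.0386,-0.0239,0],0.088],[[0,0,0],[0.0386,-0.0239,0],0.088],[[0,0,0],[0.0386,-0.0239,0],0.088],[[0,0,0],[0.0386,-0.0239,0],0.088]])

```text
time_s: 1.1
eef_pos: [0.4535, -0.1593, 0.2386]
tcp_rot: [-0.0, 0.989, 0.147, -0.0]
ft_force: [0.6, -0.6, -0.4]
width: 0.0883
grasp_force: 0.0
```

>>> carry_out(rows=[[[0,0,0],[0.0386,-0.0239,0],0.088],[[0,0,0],[0.0386,-0.0239,0],0.088],[[0,0,0],[0.0386,-0.0239,0],0.088],[[0,0,0],[0.0386,-0.0239,0],0.088],[[0,0,0],[0,0,0],0.088]])

```text
time_s: 1.6
eef_pos: [0.5741, -0.0209, 0.2377]
tcp_rot: [-0.001, 0.989, 0.15, -0.0]
ft_force: [0.7, -0.9, -0.5]
width: 0.0879
grasp_force: 0.0
```

```bash
python3 - <<'E'
from h import *
s=state(); c=vision.camera_info('wrist'); im=vision.snapshot('wrist'); cv2.imwrite('pics/w1.png',im)
print(s['q'].round(3),s['eef_pos'].round(4),rot(s).as_matrix().round(4),s['time_s'])
print({k:np.round(v,4) for k,v in c.items()})
t=[.57176,-.0251,.1233]
print('to go (tool)',rot(s).inv().apply(t-s['eef_pos']).round(4))
a=-.1711
for nm,P in(('top',(.5718,-.0251,.150)),('idx',(.5718+.054*np.cos(a),-.0251+.054*np.sin(a),.1075)),('lift',(.4584,-.0055,.144))): print(nm,proj(c,P))
E
```

```text
[-2.410e-01  4.240e-01  1.343e+00  1.000e-03  1.375e+00  1.030e+00] [ 0.5741 -0.0209  0.2377] [[ 9.552e-01  2.959e-01 -7.000e-04]
 [ 2.959e-01 -9.552e-01  1.100e-03]
 [-4.000e-04 -1.300e-03 -1.000e+00]] 1.6
{'fx': np.float64(395.5702), 'fy': np.float64(395.5702), 'cx': np.float64(320.3842), 'cy': np.float64(240.5353), 'rvec': array([-2.3089,  1.7016,  0.2805]), 'tvec': array([-0.1897,  0.4703,  0.5628])}
to go (tool) [-0.0035  0.0034  0.1143]
top [[325.37128028 252.50885598]]
idx [[360.49476153 165.87417707]]
lift [[252.67736393 382.17400781]]
```

View pics/w1.png

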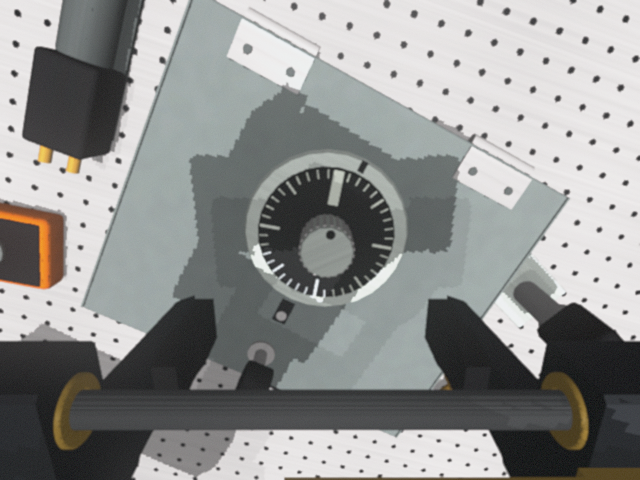

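Wrist view: dial centre about (327,230) with knob top (327,252), as predicted. The zero bar runs (340,171)–(334,205), a little anticlockwise of the index at (364,164). I'll measure the reading from a polar unwrap.

```bash
cat >> h.py <<'E'
LY=-.1711; AX=np.array([.57176,-.0251])
def polar(im,c,rs,z=.116,n=1440,ax=AX):
    th=np.arange(n)*2*np.pi/n
    P=np.array([[ax[0]+q*np.cos(t+LY),ax[1]+q*np.sin(t+LY),z] for q in rs for t in th])
    uv=proj(c,P).astype(np.float32).reshape(len(rs),n,2)
    return cv2.remap(cv2.cvtColor(im,cv2.COLOR_BGR2GRAY),uv[...,0],uv[...,1],cv2.INTER_LINEAR,borderValue=0).astype(float)
def reading(im,c,ax=AX):
    n=1440; b=polar(im,c,np.linspace(.030,.036,7),ax=ax).mean(0)      # long bar zone
    w=np.convolve(np.r_[b[-6:],b,b[:6]],np.ones(13)/13,'valid'); i=np.argmax(w)
    k=np.arange(i-24,i+25); v=np.clip(b[k%n]-np.median(b),0,None); bar=(v*k).sum()/v.sum()/36
    p=polar(im,c,np.linspace(.039,.044,6),ax=ax).mean(0)
    ph=np.angle((p*np.exp(-1j*2*np.pi*np.arange(n)/36)).sum())/(2*np.pi)
    ring=polar(im,c,np.linspace(.0515,.0555,5),z=.1075,ax=ax).mean(0); j=np.argsort(ring[np.r_[-60:60]])[:10]-60
    return dict(bar=round(bar,2),phase=round(ph%1,2),contrast=round(b.max()-np.median(b)),index=round(j.mean()/36,2))
E
python3 - <<'E'
from h import *
im=cv2.imread('pics/w1.png'); c=vision.camera_info('wrist')
print(reading(im,c))
for dx,dy in((.001,0),(-.001,0),(0,.001),(0,-.001)): print(dx,dy,reading(im,c,AX+[dx,dy]))
E
```

```text
{'bar': np.float64(1.46), 'phase': np.float64(0.74), 'contrast': 129, 'index': np.float64(-0.43)}
0.001 0 {'bar': np.float64(1.49), 'phase': np.float64(0.72), 'contrast': 129, 'index': np.float64(-0.46)}
-0.001 0 {'bar': np.float64(1.44), 'phase': np.float64(0.81), 'contrast': 129, 'index': np.float64(-0.4)}
0 0.001 {'bar': np.float64(1.27), 'phase': np.float64(0.67), 'contrast': 129, 'index': np.float64(-0.54)}
0 -0.001 {'bar': np.float64(1.65), 'phase': np.float64(0.04), 'contrast': 129, 'index': np.float64(-0.32)}
```

>>> carry_out(rows=[[[0,0,0],[-0.0035,0.0034,0.03],0.08],[[0,0,0],[0,0,0.03],0.07],[[0,0,0],[0,0,0.03],0.06],[[0,0,0],[0,0,0.024],0.06],[[0,0,0],[0,0,0],0.06]])

```text
time_s: 2.15
eef_pos: [0.5679, -0.0296, 0.1219]
tcp_rot: [-0.001, 0.989, 0.147, -0.003]
ft_force: [0.7, 0.3, 0.8]
width: 0.0601
grasp_force: 0.0
```

```bash
python3 - <<'E'
from h import *
s=state(); c=vision.camera_info('wrist'); im=vision.snapshot('wrist'); cv2.imwrite('pics/w2.png',im)
t=[.57176,-.0251,.1233]
print('to go (tool)',rot(s).inv().apply(t-s['eef_pos']).round(4),s['ft_force'],s['wrist_torque'],reading(im,c))
E
```

```text
to go (tool) [ 0.005  -0.0032 -0.0014] [0.65164472 0.32797619 0.78094839] [-0.0210363   0.04530307  0.0180812 ] {'bar': np.float64(1.49), 'phase': np.float64(0.19), 'contrast': 136, 'index': np.float64(-0.22)}
```

View pics/w2.png

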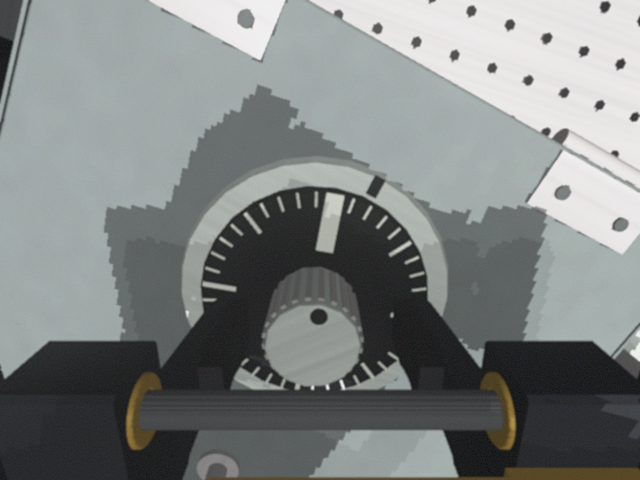

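Wrist close-up: zero bar at (331,220), index at (376,185), so the index lies nearly 2 divisions clockwise of the bar. The reading is about 1.8, and the knob stands between the fingers. I'll settle and centre.

>>> carry_out(rows=[[[0,0,0],[0,0,0],0.06],[[0,0,0],[0,0,0],0.06],[[0,0,0],[0,0,0],0.06]])

```text
time_s: 2.5
eef_pos: [0.5704, -0.0291, 0.1258]
tcp_rot: [0.0, 0.989, 0.147, 0.001]
ft_force: [0.3, 0.7, 0.4]
width: 0.0599
grasp_force: 0.0
```

```bash
python3 - <<'E'
from h import *
s=state(); c=vision.camera_info('wrist'); im=vision.snapshot('wrist')
t=[.57176,-.0251,.1233]
print(s['eef_pos'],'to go (tool)',rot(s).inv().apply(t-s['eef_pos']).round(4),rot(s).as_euler('zyx'),reading(im,c))
# knob side edges seen: refine axis by making ring circle concentric: gradient ring->lid outer edge & white/black inner edge
from scipy.optimize import minimize
def cost(a):
    p=polar(im,c,np.linspace(.0455,.0475,3),z=.1075,ax=AX+a*1e-3); q=polar(im,c,np.linspace(.051,.053,3),z=.1075,ax=AX+a*1e-3)
    return q[:,:].mean(0)
for a in((0,0),(2,0),(-2,0),(0,2),(0,-2)):
    prof=polar(im,c,np.linspace(.044,.062,37),z=.1075,ax=AX+np.array(a)*1e-3)
    # ring inner edge radius at angles
    out=[]
    for d in(-80,-40,20,45,80):
        i=d*4; col=prof[:,np.r_[i-6:i+7]].mean(1); g=np.diff(col); out.append((round(.044+.0005*g.argmax(),4),round(.044+.0005*g.argmin(),4)))
    print(a,out)
E
```

```text
[ 0.57043025 -0.02910121  0.12584727] to go (tool) [ 0.0024 -0.0034  0.0025] [-2.95710912e-01  1.77447071e-03  3.14108471e+00] {'bar': np.float64(1.51), 'phase': np.float64(0.19), 'contrast': 135, 'index': np.float64(-0.19)}
(0, 0) [(np.float64(0.046), np.float64(0.0515)), (np.float64(0.0495), np.float64(0.0585)), (np.float64(0.0475), np.float64(0.0565)), (np.float64(0.047), np.float64(0.0455)), (np.float64(0.0475), np.float64(0.057))]
(2, 0) [(np.float64(0.0535), np.float64(0.0515)), (np.float64(0.048), np.float64(0.057)), (np.float64(0.0455), np.float64(0.0545)), (np.float64(0.0455), np.float64(0.055)), (np.float64(0.047), np.float64(0.0565))]
(-2, 0) [(np.float64(0.0445), np.float64(0.0515)), (np.float64(0.051), np.float64(0.0495)), (np.float64(0.049), np.float64(0.0585)), (np.float64(0.0485), np.float64(0.058)), (np.float64(0.0485), np.float64(0.0575))]
(0, 2) [(np.float64(0.048), np.float64(0.0535)), (np.float64(0.0505), np.float64(0.06)), (np.float64(0.047), np.float64(0.0565)), (np.float64(0.046), np.float64(0.0555)), (np.float64(0.046), np.float64(0.055))]
(0, -2) [(np.float64(0.044), np.float64(0.0495)), (np.float64(0.048), np.float64(0.047)), (np.float64(0.0475), np.float64(0.0455)), (np.float64(0.0485), np.float64(0.0575)), (np.float64(0.0495), np.float64(0.059))]
```

>>> carry_out(rows=[[[0,0,0],[0.0024,-0.003,0.0025],0.045],[[0,0,0],[0,0,0],0.03],[[0,0,0],[0,0,0],0.03],[[0,0,0],[0,0,0],0.03],[[0,0,0],[0,0,0],0.03]], newtons=25)

```text
time_s: 3.05
eef_pos: [0.5716, -0.0255, 0.1222]
tcp_rot: [0.0, 0.989, 0.147, 0.0]
ft_force: [0.7, -1.2, -0.5]
width: 0.0334
grasp_force: 25.0
```

```bash
cat > m.py <<'E'
from h import *
s=state(); c=vision.camera_info('wrist'); im=vision.snapshot('wrist')
import sys
if len(sys.argv)>1: cv2.imwrite(f'pics/{sys.argv[1]}.png',im)
print(s['time_s'],s['eef_pos'].round(4),'yaw',(-rot(s).as_euler('zyx')[0]).round(4),rot(s).as_matrix()[:,0].round(3),'q6',s['q'][5].round(3),'F',s['ft_force'].round(2),'T',s['wrist_torque'].round(3),s['width'].round(4),s['grasp_force'],reading(im,c))
E
python3 m.py
```

```text
Traceback (most recent call last):
  File "m.py", line 5, in <module>
    print(s['time_s'],s['eef_pos'].round(4),'yaw',(-rot(s).as_euler('zyx')[0]).round(4),rot(s).as_matrix()[:,0].round(3),'q6',s['q'][5].round(3),'F',s['ft_force'].round(2),'T',s['wrist_torque'].round(3),s['width'].round(4),s['grasp_force'],reading(im,c))
                                                                                                                                                                                                           ^^^^^^^^^^^^^^^^
AttributeError: 'float' object has no attribute 'round'
```

```bash
cat > m.py <<'E'
from h import *
import sys
s=state(); c=vision.camera_info('wrist'); im=vision.snapshot('wrist')
if len(sys.argv)>1: cv2.imwrite(f'pics/{sys.argv[1]}.png',im)
m=rot(s).as_matrix()
print(round(s['time_s'],2),s['eef_pos'].round(4),'yaw',round(float(np.arctan2(m[1,0],m[0,0])),4),'q6',round(float(s['q'][5]),3),'F',s['ft_force'].round(2),'T',s['wrist_torque'].round(3),round(float(s['width']),4),round(float(s['grasp_force']),1),{k:float(v) for k,v in reading(im,c).items()})
E
python3 m.py
```

```text
3.1 [ 0.5716 -0.0255  0.1222] yaw 0.2957 q6 1.026 F [ 1.35 -1.1  -1.02] T [-0.153 -0.102 -0.025] 0.0335 25.0 {'bar': 1.85, 'phase': 0.21, 'contrast': 135.0, 'index': -0.2}
```

>>> carry_out(rows=[[[0,0,0.05],[0,0,0],0.03],[[0,0,0.1],[0,0,0],0.03],[[0,0,0.1],[0,0,0],0.03],[[0,0,0.1],[0,0,0],0.03],[[0,0,0.1],[0,0,0],0.03]])

```text
time_s: 3.65
eef_pos: [0.5716, -0.0254, 0.1222]
tcp_rot: [0.0, 0.997, -0.079, 0.0]
ft_force: [1.4, -0.3, -0.7]
width: 0.0332
grasp_force: 25.0
```

>>> carry_out(rows=[[[0,0,0.1],[0,0,0],0.03],[[0,0,0.1],[0,0,0],0.03],[[0,0,0.1],[0,0,0],0.03],[[0,0,0.05],[0,0,0],0.03],[[0,0,0],[0,0,0],0.03]])

```text
time_s: 4.15
eef_pos: [0.5716, -0.0253, 0.1222]
tcp_rot: [-0.0, 0.968, -0.25, 0.0]
ft_force: [0.8, -0.6, -1.1]
width: 0.0335
grasp_force: 25.0
```

```bash
python3 m.py
```

```text
4.15 [ 0.5716 -0.0253  0.1222] yaw -0.5046 q6 1.826 F [ 0.83 -0.58 -1.13] T [ 0.026 -0.307  0.003] 0.0335 25.0 {'bar': 36.77, 'phase': 0.31, 'contrast': 133.0, 'index': 0.02}
```

>>> carry_out(rows=[[[0,0,0.12],[0,0,0],0.03],[[0,0,0.12],[0,0,0],0.03],[[0,0,0.12],[0,0,0],0.03],[[0,0,0.11],[0,0,0],0.03],[[0,0,0.05],[0,0,0],0.03]])

```text
time_s: 4.7
eef_pos: [0.5717, -0.0252, 0.1222]
tcp_rot: [-0.0, 0.871, -0.491, 0.0]
ft_force: [1.6, 0.7, -0.6]
width: 0.0333
grasp_force: 25.0
```

>>> carry_out(rows=[[[0,0,0.03],[0,0,0],0.03],[[0,0,0],[0,0,0],0.03],[[0,0,0],[0,0,0],0.03]])

```text
time_s: 5.0
eef_pos: [0.5717, -0.0252, 0.1223]
tcp_rot: [-0.0, 0.865, -0.502, 0.0]
ft_force: [3.5, 0.2, -1.7]
width: 0.0336
grasp_force: 25.0
```

```bash
python3 m.py w3; python3 - <<'E'
from h import *
c=vision.camera_info('scene'); im=vision.snapshot('scene'); print('scene',reading(im,c))
c=vision.camera_info('side'); im=vision.snapshot('side'); print('side',reading(im,c))
E
```

```text
5.0 [ 0.5717 -0.0252  0.1223] yaw -1.0525 q6 2.374 F [ 3.5   0.17 -1.7 ] T [ 0.241 -0.523  0.022] 0.0336 25.0 {'bar': 33.35, 'phase': 0.78, 'contrast': 134.0, 'index': 0.08}
scene {'bar': np.float64(20.09), 'phase': np.float64(0.94), 'contrast': 18, 'index': np.float64(-0.51)}
side {'bar': np.float64(34.56), 'phase': np.float64(0.93), 'contrast': 71, 'index': np.float64(-1.54)}
```

View pics/w3.png

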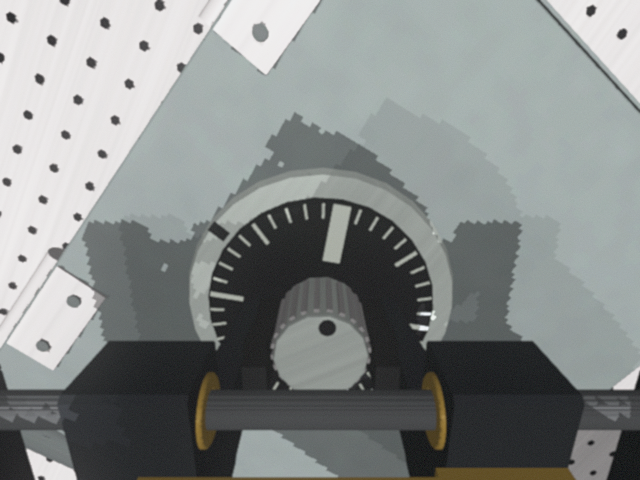

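Wrist view: bar at (338,233), index at (218,231), 7th tick anticlockwise of the bar or a touch less: reading 33.27. A small turn finishes it, then anticlockwise.

>>> carry_out(rows=[[[0,0,0.02],[0,0,0],0.03],[[0,0,0.02],[0,0,0],0.03],[[0,0,0],[0,0,0],0.03],[[0,0,0],[0,0,0],0.03]])

```text
time_s: 5.55
eef_pos: [0.5717, -0.0252, 0.1223]
tcp_rot: [-0.0, 0.854, -0.52, 0.0]
ft_force: [5.2, 1.1, -3.0]
width: 0.0334
grasp_force: 25.0
```

```bash
python3 m.py
```

```text
5.55 [ 0.5717 -0.0252  0.1223] yaw -1.0943 q6 2.416 F [ 5.2   1.1  -3.04] T [ 0.418 -0.854  0.087] 0.0334 25.0 {'bar': 33.1, 'phase': 0.04, 'contrast': 134.0, 'index': 0.12}
```

>>> carry_out(rows=[[[0,0,-0.14],[0,0,0],0.03],[[0,0,-0.14],[0,0,0],0.03],[[0,0,-0.14],[0,0,0],0.03],[[0,0,-0.14],[0,0,0],0.03],[[0,0,-0.14],[0,0,0],0.03]])

```text
time_s: 6.1
eef_pos: [0.5715, -0.0253, 0.1222]
tcp_rot: [-0.0, 0.981, -0.193, 0.0]
ft_force: [4.1, 1.4, -2.3]
width: 0.0333
grasp_force: 25.0
```

>>> carry_out(rows=[[[0,0,-0.14],[0,0,0],0.03],[[0,0,-0.14],[0,0,0],0.03],[[0,0,-0.14],[0,0,0],0.03],[[0,0,-0.14],[0,0,0],0.03],[[0,0,-0.14],[0,0,0],0.03]])

```text
time_s: 6.6
eef_pos: [0.5715, -0.0255, 0.1222]
tcp_rot: [0.0, 0.988, 0.155, -0.0]
ft_force: [4.1, 0.2, -2.0]
width: 0.0332
grasp_force: 25.0
```

```bash
python3 m.py
```

```text
6.6 [ 0.5715 -0.0255  0.1222] yaw 0.3112 q6 1.01 F [ 4.07  0.22 -2.01] T [ 0.062 -0.687 -0.059] 0.0332 25.0 {'bar': 1.94, 'phase': 0.13, 'contrast': 135.0, 'index': -0.21}
```

>>> carry_out(rows=[[[0,0,-0.14],[0,0,0],0.03],[[0,0,-0.14],[0,0,0],0.03],[[0,0,-0.14],[0,0,0],0.03],[[0,0,-0.14],[0,0,0],0.03],[[0,0,-0.14],[0,0,0],0.03]])

```text
time_s: 7.15
eef_pos: [0.5716, -0.0257, 0.1222]
tcp_rot: [0.0, 0.876, 0.483, 0.0]
ft_force: [4.8, -0.2, -2.8]
width: 0.0332
grasp_force: 25.0
```

>>> carry_out(rows=[[[0,0,-0.14],[0,0,0],0.03],[[0,0,-0.14],[0,0,0],0.03],[[0,0,-0.14],[0,0,0],0.03],[[0,0,-0.14],[0,0,0],0.03],[[0,0,-0.14],[0,0,0],0.03]])

```text
time_s: 7.65
eef_pos: [0.5718, -0.0257, 0.1223]
tcp_rot: [0.001, 0.657, 0.754, 0.0]
ft_force: [6.5, -0.4, -2.6]
width: 0.0334
grasp_force: 25.0
```

>>> carry_out(rows=[[[0,0,-0.14],[0,0,0],0.03],[[0,0,-0.14],[0,0,0],0.03],[[0,0,-0.14],[0,0,0],0.03],[[0,0,-0.14],[0,0,0],0.03],[[0,0,-0.14],[0,0,0],0.03]])

```text
time_s: 8.15
eef_pos: [0.5719, -0.0256, 0.1223]
tcp_rot: [0.001, 0.358, 0.934, 0.0]
ft_force: [7.2, 0.4, -4.3]
width: 0.0334
grasp_force: 25.0
```

>>> carry_out(rows=[[[0,0,-0.14],[0,0,0],0.03],[[0,0,-0.14],[0,0,0],0.03],[[0,0,-0.14],[0,0,0],0.03],[[0,0,-0.14],[0,0,0],0.03],[[0,0,-0.14],[0,0,0],0.03]])

```text
time_s: 8.65
eef_pos: [0.572, -0.0255, 0.1223]
tcp_rot: [0.001, 0.017, 1.0, -0.0]
ft_force: [8.0, 0.6, -5.2]
width: 0.0332
grasp_force: 25.0
```

>>> carry_out(rows=[[[0,0,-0.14],[0,0,0],0.03],[[0,0,-0.14],[0,0,0],0.03],[[0,0,-0.14],[0,0,0],0.03],[[0,0,-0.14],[0,0,0],0.03],[[0,0,-0.14],[0,0,0],0.03]])

```text
time_s: 9.15
eef_pos: [0.5719, -0.0253, 0.1222]
tcp_rot: [0.001, -0.327, 0.945, -0.0]
ft_force: [6.8, 1.6, -3.3]
width: 0.0334
grasp_force: 25.0
```

```bash
python3 m.py
```

```text
9.15 [ 0.5719 -0.0253  0.1222] yaw -2.4749 q6 -2.487 F [ 6.84  1.64 -3.32] T [ 0.267 -1.241 -0.079] 0.0334 25.0 {'bar': 23.96, 'phase': 0.82, 'contrast': 176.0, 'index': -0.55}
```

>>> carry_out(rows=[[[0,0,0],[0,0,0],0.03],[[0,0,0],[0,0,0],0.06],[[0,0,0],[0,0,0],0.06],[[0,0,0],[0,0,0],0.06],[[0,0,0],[0,0,0],0.06]])

```text
time_s: 9.7
eef_pos: [0.5713, -0.0254, 0.1223]
tcp_rot: [-0.0, -0.326, 0.945, 0.0]
ft_force: [-0.1, -0.0, -1.4]
width: 0.0599
grasp_force: 0.0
```

```bash
python3 m.py
```

```text
9.7 [ 0.5713 -0.0254  0.1223] yaw -2.478 q6 -2.483 F [-0.09 -0.   -1.38] T [ 0.065 -0.072  0.052] 0.0599 0.0 {'bar': 23.96, 'phase': 0.84, 'contrast': 185.0, 'index': -0.9}
```

>>> carry_out(rows=[[[0,0,0.14],[0,0,0],0.06],[[0,0,0.14],[0,0,0],0.06],[[0,0,0.14],[0,0,0],0.06],[[0,0,0.14],[0,0,0],0.06],[[0,0,0.14],[0,0,0],0.06]])

```text
time_s: 10.25
eef_pos: [0.5714, -0.0253, 0.1222]
tcp_rot: [-0.0, 0.021, 1.0, -0.0]
ft_force: [-0.1, -0.3, -0.9]
width: 0.0599
grasp_force: 0.0
```

>>> carry_out(rows=[[[0,0,0.14],[0,0,0],0.06],[[0,0,0.14],[0,0,0],0.06],[[0,0,0.14],[0,0,0],0.06],[[0,0,0.14],[0,0,0],0.06],[[0,0,0.14],[0,0,0],0.06]])

```text
time_s: 10.75
eef_pos: [0.5714, -0.0253, 0.1222]
tcp_rot: [-0.0, 0.362, 0.932, -0.0]
ft_force: [0.3, -0.7, 0.0]
width: 0.0603
grasp_force: 0.0
```

>>> carry_out(rows=[[[0,0,0.14],[0,0,0],0.06],[[0,0,0.14],[0,0,0],0.06],[[0,0,0.14],[0,0,0],0.06],[[0,0,0.14],[0,0,0],0.06],[[0,0,0],[0,0,0],0.06]])

```text
time_s: 11.25
eef_pos: [0.5714, -0.0253, 0.1222]
tcp_rot: [-0.0, 0.604, 0.797, -0.0]
ft_force: [-1.1, -0.3, 0.5]
width: 0.0599
grasp_force: 0.0
```

```bash
python3 m.py w4
```

```text
11.25 [ 0.5714 -0.0253  0.1222] yaw 1.8443 q6 -0.523 F [-1.1  -0.3   0.53] T [ 0.02  -0.09   0.039] 0.0599 0.0 {'bar': 35.47, 'phase': 0.83, 'contrast': 113.0, 'index': -0.95}
```

>>> carry_out(rows=[[[0,0,0],[0,0,0],0.03],[[0,0,0],[0,0,0],0.03],[[0,0,0],[0,0,0],0.03],[[0,0,0],[0,0,0],0.03],[[0,0,0],[0,0,0],0.03]])

```text
time_s: 11.8
eef_pos: [0.5717, -0.0252, 0.1223]
tcp_rot: [0.0, 0.603, 0.797, 0.0]
ft_force: [2.1, 1.6, -1.1]
width: 0.0331
grasp_force: 25.0
```

```bash
python3 m.py w5
```

```text
11.8 [ 0.5717 -0.0252  0.1223] yaw 1.8462 q6 -0.524 F [ 2.06  1.58 -1.1 ] T [ 0.08  -0.459  0.012] 0.0331 25.0 {'bar': 35.52, 'phase': 0.83, 'contrast': 113.0, 'index': -1.11}
```

>>> carry_out(rows=[[[0,0,-0.12],[0,0,0],0.03],[[0,0,-0.12],[0,0,0],0.03],[[0,0,-0.12],[0,0,0],0.03],[[0,0,-0.12],[0,0,0],0.03],[[0,0,-0.12],[0,0,0],0.03]])

```text
time_s: 12.35
eef_pos: [0.5716, -0.0253, 0.1223]
tcp_rot: [0.0, 0.339, 0.941, 0.0]
ft_force: [2.8, 1.1, -0.8]
width: 0.0332
grasp_force: 25.0
```

>>> carry_out(rows=[[[0,0,-0.12],[0,0,0],0.03],[[0,0,-0.12],[0,0,0],0.03],[[0,0,-0.12],[0,0,0],0.03],[[0,0,-0.12],[0,0,0],0.03],[[0,0,-0.12],[0,0,0],0.03]])

```text
time_s: 12.85
eef_pos: [0.5716, -0.0254, 0.1222]
tcp_rot: [0.0, 0.045, 0.999, -0.0]
ft_force: [2.3, 0.2, -1.7]
width: 0.0333
grasp_force: 25.0
```

>>> carry_out(rows=[[[0,0,-0.12],[0,0,0],0.03],[[0,0,-0.12],[0,0,0],0.03],[[0,0,-0.12],[0,0,0],0.03],[[0,0,-0.06],[0,0,0],0.03],[[0,0,0],[0,0,0],0.03]])

```text
time_s: 13.35
eef_pos: [0.5716, -0.0255, 0.1222]
tcp_rot: [0.0, -0.162, 0.987, -0.0]
ft_force: [1.6, 0.0, -0.4]
width: 0.0331
grasp_force: 25.0
```

```bash
python3 m.py w6; python3 - <<'E'
from h import *
for n in('scene','side'):
    im=vision.snapshot(n); cv2.imwrite(f'pics/{n}6.png',im)
a=cv2.resize(cv2.imread('pics/scene6.png')[190:340,210:400],None,fx=3,fy=3,interpolation=cv2.INTER_CUBIC)
cv2.imwrite('pics/v6.png',np.hstack([cv2.imread('pics/w6.png')[100:550],]) )
E
```

```text
13.35 [ 0.5716 -0.0255  0.1222] yaw -2.8168 q6 -2.145 F [ 1.57  0.03 -0.38] T [-0.125 -0.449  0.011] 0.0331 25.0 {'bar': 5.89, 'phase': 0.49, 'contrast': 151.0, 'index': -1.06}
```

View pics/w6.png

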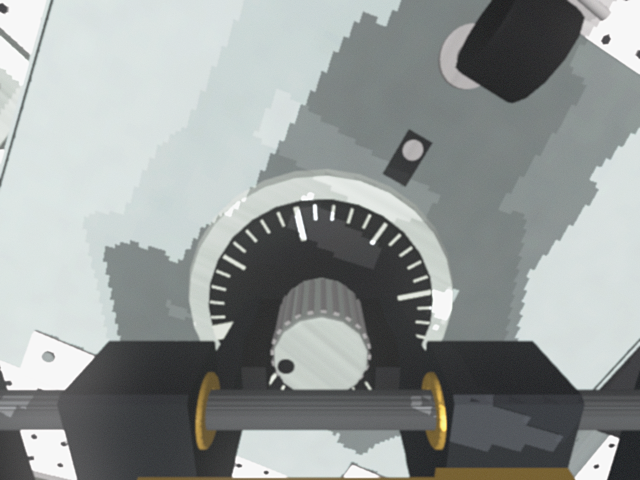

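Wrist view from the other side: 10, 15 and 20 marks at (300,223), (378,233), (412,295). The stud line at (413,150) falls between 14 and 15, so the reading is about 34.5, matching the tracked 34.5.

>>> carry_out(rows=[[[0,0,-0.08],[0,0,0],0.03],[[0,0,-0.08],[0,0,0],0.03],[[0,0,-0.05],[0,0,0],0.03],[[0,0,-0.02],[0,0,0],0.03],[[0,0,0],[0,0,0],0.03]])

```text
time_s: 14.0
eef_pos: [0.5716, -0.0255, 0.1223]
tcp_rot: [0.0, -0.273, 0.962, -0.0]
ft_force: [3.1, -1.8, -1.8]
width: 0.0334
grasp_force: 25.0
```

```bash
python3 m.py
```

```text
14.0 [ 0.5716 -0.0255  0.1223] yaw -2.5884 q6 -2.373 F [ 3.07 -1.83 -1.81] T [-0.278 -0.615 -0.003] 0.0334 25.0 {'bar': 7.41, 'phase': 0.05, 'contrast': 131.0, 'index': -1.25}
```

>>> carry_out(rows=[[[0,0,0.1],[0,0,0],0.03],[[0,0,0.1],[0,0,0],0.03],[[0,0,0.1],[0,0,0],0.03],[[0,0,0.1],[0,0,0],0.03],[[0,0,0],[0,0,0],0.03]], newtons=14)

```text
time_s: 14.55
eef_pos: [0.5716, -0.0254, 0.1222]
tcp_rot: [0.0, -0.076, 0.997, -0.0]
ft_force: [2.7, -2.5, -2.0]
width: 0.0333
grasp_force: 14.0
```

```bash
cat > f.py <<'E'
from h import *
s=state(); c=vision.camera_info('wrist'); im=vision.snapshot('wrist')
m=rot(s).as_matrix(); yaw=np.arctan2(m[1,0],m[0,0])
rd=35.95+((yaw+2.5884+np.pi)%(2*np.pi)-np.pi)/np.radians(9)
u=np.array([np.cos(LY),np.sin(LY)]); v=np.array([-u[1],u[0]])
rs=np.arange(.058,.100,.001); ys=np.arange(-.012,.0121,.001)
P=np.array([[*(AX-u*q+v*y),.107] for q in rs for y in ys])
uv=proj(c,P).astype(np.float32).reshape(len(rs),len(ys),2)
g=cv2.remap(cv2.cvtColor(im,cv2.COLOR_BGR2GRAY),uv[...,0],uv[...,1],cv2.INTER_LINEAR)
j=np.argmin(cv2.blur(g,(3,9)).min(0)); a=g[:,max(j-1,0):j+2].mean(1)
dark=rs[a<60]; print('t',round(s['time_s'],2),'hand',round(rd,2),'phase',float(reading(im,c)['phase']),'Tz',round(float(s['wrist_torque'][2]),3),'T',s['wrist_torque'].round(2),'slot',round(ys[j],3),a.astype(int).tolist())
E
python3 f.py; python3 - <<'E'
from h import *
E
```

```text
t 14.55 hand 33.4 phase 0.61 Tz -0.092 T [-0.31 -0.58 -0.09] slot -0.004 [167, 169, 154, 147, 148, 113, 66, 67, 67, 63, 61, 59, 60, 59, 58, 71, 113, 141, 154, 154, 147, 124, 83, 57, 54, 97, 130, 129, 131, 130, 131, 130, 129, 128, 129, 128, 128, 129, 129, 129, 130, 130]
```

```bash
sed -i "s/'slot'.*$/'stud',round(float((rs[8:23]*np.clip(a[8:23]-90,0,None)).sum()\/(np.clip(a[8:23]-90,0,None).sum()+1e-9)),4))/; s/^dark=.*; print/print/" f.py; python3 f.py
```

```text
t 14.6 hand 33.42 phase 0.59 Tz -0.058 T [-0.37 -0.62 -0.06] stud 0.0767
```

>>> carry_out(rows=[[[0,0,0.03],[0,0,0],0.03],[[0,0,0.03],[0,0,0],0.03],[[0,0,0],[0,0,0],0.03]])

```text
time_s: 14.95
eef_pos: [0.5716, -0.0254, 0.1223]
tcp_rot: [0.0, -0.048, 0.999, -0.0]
ft_force: [3.6, -2.1, -1.5]
width: 0.0338
grasp_force: 14.0
```

```bash
python3 f.py
```

```text
t 14.95 hand 33.04 phase 0.95 Tz 0.025 T [-0.37 -0.63  0.02] stud 0.0767
```

>>> carry_out(rows=[[[0,0,0.03],[0,0,0],0.03],[[0,0,0.03],[0,0,0],0.03],[[0,0,0],[0,0,0],0.03]])

```text
time_s: 15.3
eef_pos: [0.5715, -0.0254, 0.1223]
tcp_rot: [0.0, -0.018, 1.0, -0.0]
ft_force: [3.4, -3.1, -1.3]
width: 0.0335
grasp_force: 14.0
```

```bash
python3 f.py
```

```text
t 15.3 hand 32.65 phase 0.33 Tz 0.005 T [-0.43 -0.64  0.  ] stud 0.0767
```

>>> carry_out(rows=[[[0,0,0.03],[0,0,0],0.03],[[0,0,0.03],[0,0,0],0.03],[[0,0,0],[0,0,0],0.03]])

```text
time_s: 15.65
eef_pos: [0.5716, -0.0254, 0.1223]
tcp_rot: [0.0, 0.012, 1.0, -0.0]
ft_force: [4.4, -2.6, -1.3]
width: 0.0337
grasp_force: 14.0
```

```bash
python3 f.py
```

```text
t 15.65 hand 32.27 phase 0.72 Tz -0.011 T [-0.5  -0.69 -0.01] stud 0.0767
```

>>> carry_out(rows=[[[0,0,0.03],[0,0,0],0.03],[[0,0,0.03],[0,0,0],0.03],[[0,0,0],[0,0,0],0.03]])

```text
time_s: 16.0
eef_pos: [0.5716, -0.0254, 0.1223]
tcp_rot: [0.0, 0.042, 0.999, -0.0]
ft_force: [3.1, -2.4, -1.7]
width: 0.0337
grasp_force: 14.0
```

```bash
python3 f.py
```

```text
t 16.0 hand 31.89 phase 0.1 Tz 0.012 T [-0.47 -0.69  0.01] stud 0.0767
```

>>> carry_out(rows=[[[0,0,0.03],[0,0,0],0.03],[[0,0,0.03],[0,0,0],0.03],[[0,0,0],[0,0,0],0.03]])

```text
time_s: 16.35
eef_pos: [0.5715, -0.0254, 0.1223]
tcp_rot: [0.0, 0.072, 0.997, -0.0]
ft_force: [3.8, -3.7, -0.9]
width: 0.0336
grasp_force: 14.0
```

```bash
python3 f.py
```

```text
t 16.35 hand 31.51 phase 0.48 Tz 0.009 T [-0.47 -0.73  0.01] stud 0.0766
```

>>> carry_out(rows=[[[0,0,0.03],[0,0,0],0.03],[[0,0,0.03],[0,0,0],0.03],[[0,0,0],[0,0,0],0.03]])

```text
time_s: 16.7
eef_pos: [0.5716, -0.0254, 0.1223]
tcp_rot: [0.0, 0.102, 0.995, -0.0]
ft_force: [3.8, -2.7, -1.7]
width: 0.0334
grasp_force: 14.0
```

```bash
python3 f.py
```

```text
t 16.7 hand 31.12 phase 0.86 Tz 0.026 T [-0.49 -0.74  0.03] stud 0.0767
```

>>> carry_out(rows=[[[0,0,0.03],[0,0,0],0.03],[[0,0,0.03],[0,0,0],0.03],[[0,0,0],[0,0,0],0.03]])

```text
time_s: 17.05
eef_pos: [0.5715, -0.0253, 0.1223]
tcp_rot: [0.0, 0.132, 0.991, 0.0]
ft_force: [4.3, -2.6, -0.8]
width: 0.0335
grasp_force: 14.0
```

```bash
python3 f.py
```

```text
t 17.05 hand 30.74 phase 0.25 Tz 0.003 T [-0.52 -0.82  0.  ] stud 0.0767
```

>>> carry_out(rows=[[[0,0,0.03],[0,0,0],0.03],[[0,0,0.03],[0,0,0],0.03],[[0,0,0],[0,0,0],0.03]])

```text
time_s: 17.4
eef_pos: [0.5715, -0.0253, 0.1222]
tcp_rot: [0.0, 0.162, 0.987, 0.0]
ft_force: [4.7, -2.8, -2.3]
width: 0.0338
grasp_force: 14.0
```

```bash
python3 f.py
```

```text
t 17.4 hand 30.36 phase 0.63 Tz -0.033 T [-0.47 -0.78 -0.03] stud 0.0766
```

>>> carry_out(rows=[[[0,0,0.03],[0,0,0],0.03],[[0,0,0.03],[0,0,0],0.03],[[0,0,0],[0,0,0],0.03]])

```text
time_s: 17.75
eef_pos: [0.5716, -0.0253, 0.1223]
tcp_rot: [0.0, 0.191, 0.982, 0.0]
ft_force: [4.3, -2.6, -0.5]
width: 0.0337
grasp_force: 14.0
```

```bash
python3 f.py
```

```text
t 17.75 hand 29.98 phase 0.01 Tz 0.055 T [-0.44 -0.8   0.06] stud 0.0767
```

>>> carry_out(rows=[[[0,0,0.03],[0,0,0],0.03],[[0,0,0.03],[0,0,0],0.03],[[0,0,0],[0,0,0],0.03]])

```text
time_s: 18.1
eef_pos: [0.5716, -0.0253, 0.1223]
tcp_rot: [0.0, 0.221, 0.975, 0.0]
ft_force: [3.5, -2.4, -1.9]
width: 0.0337
grasp_force: 14.0
```

```bash
python3 f.py
```

```text
t 18.1 hand 29.6 phase 0.39 Tz 0.044 T [-0.42 -0.82  0.04] stud 0.0765
```

>>> carry_out(rows=[[[0,0,0.03],[0,0,0],0.03],[[0,0,0.03],[0,0,0],0.03],[[0,0,0],[0,0,0],0.03]])

```text
time_s: 18.45
eef_pos: [0.5716, -0.0253, 0.1222]
tcp_rot: [0.0, 0.25, 0.968, 0.0]
ft_force: [4.3, -2.5, -1.8]
width: 0.0333
grasp_force: 14.0
```

```bash
python3 f.py
```

```text
t 18.45 hand 29.21 phase 0.78 Tz 0.045 T [-0.41 -0.8   0.04] stud 0.0766
```

>>> carry_out(rows=[[[0,0,0.03],[0,0,0],0.03],[[0,0,0.03],[0,0,0],0.03],[[0,0,0],[0,0,0],0.03]])

```text
time_s: 18.8
eef_pos: [0.5716, -0.0253, 0.1222]
tcp_rot: [0.0, 0.279, 0.96, 0.0]
ft_force: [4.0, -2.5, -1.4]
width: 0.0336
grasp_force: 14.0
```

```bash
python3 f.py
```

```text
t 18.8 hand 28.83 phase 0.19 Tz -0.057 T [-0.4  -0.86 -0.06] stud 0.071
```

Bolt has dropped: the stud moved about 6 mm towards the dial. I'll ease on gently to meet the stop.

>>> carry_out(rows=[[[0,0,0.015],[0,0,0],0.03],[[0,0,0.015],[0,0,0],0.03],[[0,0,0],[0,0,0],0.03]])

```text
time_s: 19.15
eef_pos: [0.5716, -0.0253, 0.1222]
tcp_rot: [0.0, 0.293, 0.956, 0.0]
ft_force: [5.6, -3.0, 0.2]
width: 0.0333
grasp_force: 14.0
```

```bash
python3 f.py
```

```text
t 19.15 hand 28.64 phase 0.37 Tz -0.069 T [-0.36 -0.87 -0.07] stud 0.071
```

>>> carry_out(rows=[[[0,0,0.01],[0,0,0],0.03],[[0,0,0.01],[0,0,0],0.03],[[0,0,0],[0,0,0],0.03]])

```text
time_s: 19.5
eef_pos: [0.5716, -0.0253, 0.1223]
tcp_rot: [0.0, 0.302, 0.953, 0.0]
ft_force: [4.6, -2.4, -0.9]
width: 0.0335
grasp_force: 14.0
```

```bash
python3 f.py
```

```text
t 19.5 hand 28.52 phase 0.48 Tz -0.038 T [-0.4  -0.82 -0.04] stud 0.071
```

>>> carry_out(rows=[[[0,0,0],[0,0,0],0.06],[[0,0,0],[0,0,0],0.06],[[0,0,0],[0,0,0],0.06],[[0,0,0],[0,0,-0.03],0.06],[[0,0,0],[0,0,-0.04],0.06]])

```text
time_s: 20.05
eef_pos: [0.5703, -0.0249, 0.1914]
tcp_rot: [-0.003, 0.303, 0.953, -0.0]
ft_force: [0.7, -0.8, 0.3]
width: 0.06
grasp_force: 0.0
```

>>> carry_out(rows=[[[0,0,-0.11],[0,0,0],0.06],[[0,0,-0.11],[0,0,0],0.06],[[0,0,-0.11],[0,0,0],0.06],[[0,0,-0.11],[0,0,0],0.06],[[0,0,0],[0,0,0],0.06]])

```text
time_s: 20.55
eef_pos: [0.5712, -0.0251, 0.1921]
tcp_rot: [-0.0, 0.087, 0.996, 0.0]
ft_force: [-1.3, -0.6, -0.2]
width: 0.0597
grasp_force: 0.0
```

>>> carry_out(rows=[[[0,0,0],[0.035,0,0],0.06],[[0,0,0],[0.04,0,0],0.06],[[0,0,0],[0.03,0,0],0.06],[[0,0,0],[0.01,0,0],0.06],[[0,0,0],[0,0,0],0.06]])

```text
time_s: 21.05
eef_pos: [0.4581, -0.0051, 0.1927]
tcp_rot: [0.0, 0.089, 0.996, -0.0]
ft_force: [-0.2, -0.3, 0.6]
width: 0.0599
grasp_force: 0.0
```

>>> carry_out(rows=[[[0,0,0],[0,0,0],0.06],[[0,0,0],[0,0,0],0.06]])

```text
time_s: 21.25
eef_pos: [0.4592, -0.0055, 0.1921]
tcp_rot: [0.0, 0.088, 0.996, -0.0]
ft_force: [0.0, -0.1, 0.4]
width: 0.0599
grasp_force: 0.0
```

```bash
python3 f.py; python3 m.py w7; python3 - <<'E'
from h import *
s=state(); print('to go',rot(s).inv().apply([.4584,-.0055,.1253]-s['eef_pos']).round(4)); c=vision.camera_info('wrist'); print(proj(c,[.4584,-.0055,.144]))
E
```

```text
t 21.25 hand 31.3 phase 0.47 Tz 0.046 T [ 0.03 -0.18  0.05] stud 0.0
21.3 [ 0.4591 -0.0055  0.192 ] yaw 2.9652 q6 -1.662 F [-0.92  0.03  0.2 ] T [ 0.016 -0.168  0.07 ] 0.0602 0.0 {'bar': 2.42, 'phase': 0.47, 'contrast': 175.0, 'index': 0.7}
to go [ 0.0005 -0.0002  0.0667]
[[320.7976956 272.2242758]]
```

View pics/w7.png

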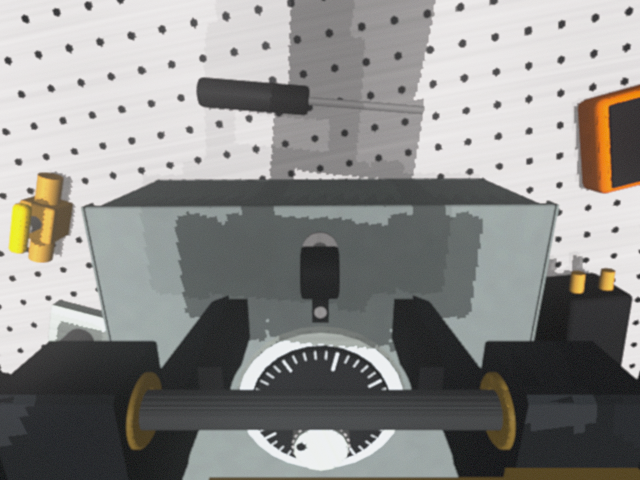

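Wrist view: barrel knob at (320,272), midway between fingers, as predicted; dial and stud (320,312) clear. Descend and grip; work out the lifting arc.

>>> carry_out(rows=[[[0,0,0],[0.0005,0,0.03],0.06],[[0,0,0],[0,0,0.03],0.06],[[0,0,0],[0,0,0.007],0.05],[[0,0,0],[0,0,0],0.04],[[0,0,0],[0,0,0],0.012]], newtons=40)

```text
time_s: 21.85
eef_pos: [0.4586, -0.0053, 0.1263]
tcp_rot: [0.001, 0.088, 0.996, -0.0]
ft_force: [0.0, -0.3, 0.4]
width: 0.0386
grasp_force: 0.0
```

>>> carry_out(rows=[[[0,0,0],[0,0,0],0.012],[[0,0,0],[0,0,0],0.012],[[0,0,0],[0,0,0],0.012],[[0,0,0],[0,0,-0.001],0.012],[[0,0,0],[0,0,-0.001],0.012]])

```text
time_s: 22.35
eef_pos: [0.4582, -0.0058, 0.1268]
tcp_rot: [0.001, 0.088, 0.996, -0.001]
ft_force: [8.0, -6.1, -12.7]
width: 0.0195
grasp_force: 40.0
```

```bash
python3 - <<'E'
from h import *
s=state(); print(s['eef_pos'],s['ft_force'],s['width'],s['grasp_force'],s['wrist_torque'])
f=lambda p:np.array([-.215*np.cos(p)+.043*np.sin(p),.215*np.sin(p)+.043*np.cos(p)])
ph=np.array([.01,.06]+list(np.arange(.13,1.2,.07)))
for a,b in zip(ph[:-1],ph[1:]): d=f(b)-f(a); print(round(b,2),'tx',round(-d[0],4),'tz',round(-d[1],4))
E
```

```text
[ 0.4581738  -0.00577242  0.12680908] [  8.03858592  -6.06429988 -12.69917857] 0.01952820039479571 39.998462833464146 [-0.86035422 -1.15132131  0.06409744]
0.06 tx -0.0025 tz -0.0107
0.13 tx -0.0044 tz -0.0147
0.2 tx -0.0054 tz -0.0143
0.27 tx -0.0064 tz -0.0139
0.34 tx -0.0074 tz -0.0134
0.41 tx -0.0083 tz -0.0129
0.48 tx -0.0092 tz -0.0123
0.55 tx -0.01 tz -0.0116
0.62 tx -0.0108 tz -0.0109
0.69 tx -0.0116 tz -0.0101
0.76 tx -0.0122 tz -0.0093
0.83 tx -0.0128 tz -0.0084
0.9 tx -0.0134 tz -0.0075
0.97 tx -0.0139 tz -0.0065
1.04 tx -0.0143 tz -0.0055
1.11 tx -0.0147 tz -0.0045
1.18 tx -0.0149 tz -0.0035
```

>>> carry_out(rows=[[[0,0,0],[0,0,-0.001],0.012],[[0,0,0],[0,0,-0.001],0.012],[[0,0,0],[0,0,0],0.012]])

```text
time_s: 22.65
eef_pos: [0.4585, -0.0058, 0.1288]
tcp_rot: [0.001, 0.088, 0.996, -0.001]
ft_force: [7.6, -6.6, -12.7]
width: 0.0194
grasp_force: 40.0
```

The lid is rising at constant force, so it is free. Lift along the arc.

>>> carry_out(rows=[[[0,0,0],[-0.0025,0,-0.0095],0.012],[[0,0,0],[-0.0044,0,-0.0147],0.012],[[0,0,0],[-0.0054,0,-0.0143],0.012],[[0,0,0],[-0.0064,0,-0.0139],0.012],[[0,0,0],[-0.0074,0,-0.0134],0.012]])

```text
time_s: 23.15
eef_pos: [0.4814, -0.0098, 0.1935]
tcp_rot: [-0.004, 0.088, 0.996, -0.0]
ft_force: [-4.5, -4.6, -13.9]
width: 0.0197
grasp_force: 40.0
```

>>> carry_out(rows=[[[0,0,0],[-0.0083,0,-0.0129],0.012],[[0,0,0],[-0.0092,0,-0.0123],0.012],[[0,0,0],[-0.01,0,-0.0116],0.012],[[0,0,0],[0,0,0],0.012]])

```text
time_s: 23.55
eef_pos: [0.5096, -0.0146, 0.232]
tcp_rot: [-0.002, 0.088, 0.996, -0.0]
ft_force: [-7.3, -2.3, 5.5]
width: 0.02
grasp_force: 40.0
```

```bash
python3 m.py w8
```

```text
23.55 [ 0.5096 -0.0146  0.232 ] yaw 2.9659 q6 -1.653 F [-7.32 -2.3   5.47] T [-0.231  1.378  0.06 ] 0.02 40.0 {'bar': 18.17, 'phase': 0.35, 'contrast': 80.0, 'index': -0.79}
```

>>> carry_out(rows=[[[0,0,0],[-0.0108,0,-0.0109],0.012],[[0,0,0],[-0.0116,0,-0.0101],0.012],[[0,0,0],[-0.0122,0,-0.0093],0.012],[[0,0,0],[-0.0128,0,-0.0084],0.012],[[0,0,0],[0,0,0],0.012]])

```text
time_s: 24.1
eef_pos: [0.5568, -0.0228, 0.2707]
tcp_rot: [-0.002, 0.088, 0.996, 0.0]
ft_force: [-4.7, -1.3, 3.6]
width: 0.0197
grasp_force: 40.0
```

>>> carry_out(rows=[[[0,0,0],[-0.0134,0,-0.0075],0.012],[[0,0,0],[-0.0139,0,-0.0065],0.012],[[0,0,0],[-0.0143,0,-0.0055],0.012],[[0,0,0],[-0.0147,0,-0.0045],0.012],[[0,0,0],[0,0,0],0.012]])

```text
time_s: 24.6
eef_pos: [0.6129, -0.0325, 0.2949]
tcp_rot: [-0.001, 0.088, 0.996, 0.0]
ft_force: [-1.4, -0.7, 4.4]
width: 0.0199
grasp_force: 40.0
```

```bash
python3 m.py; python3 - <<'E'
from h import *
im=vision.snapshot('side'); cv2.imwrite('pics/side9.png',im[100:400,150:550])
E
```

```text
24.6 [ 0.6129 -0.0325  0.2949] yaw 2.9659 q6 -1.639 F [-1.45 -0.67  4.4 ] T [0.086 0.343 0.037] 0.0199 40.0 {'bar': 28.25, 'phase': 0.45, 'contrast': 87.0, 'index': 0.23}
```

View pics/side9.png

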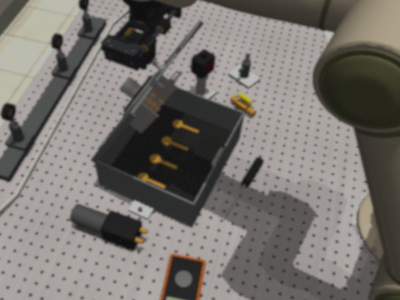

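Side view: lid stands open at roughly 60° with the keys visible in the box; bystanders in place. Release and retreat straight up.

>>> carry_out(rows=[[[0,0,0],[0,0,0],0.06],[[0,0,0],[0,0,0],0.06],[[0,0,0],[0,0,0],0.06],[[0,0,0],[0,0,-0.02],0.06],[[0,0,0],[0,0,-0.03],0.06]])

```text
time_s: 25.2
eef_pos: [0.6121, -0.0325, 0.3437]
tcp_rot: [-0.002, 0.088, 0.996, 0.0]
ft_force: [-0.3, -0.3, 0.3]
width: 0.0574
grasp_force: 0.0
```

>>> carry_out(rows=[[[0,0,0],[0,0,-0.03],0.06],[[0,0,0],[0,0,-0.03],0.06],[[0,0,0],[0,0,0],0.06],[[0,0,0],[0,0,0],0.06],[[0,0,0],[0,0,0],0.06]])

```text
time_s: 25.7
eef_pos: [0.6125, -0.0326, 0.403]
tcp_rot: [-0.001, 0.088, 0.996, 0.0]
ft_force: [0.4, -0.9, 0.1]
width: 0.0602
grasp_force: 0.0
```

```bash
python3 - <<'E'
from h import *
s=state(); print(s['eef_pos'],s['ft_force'],np.abs(s['dq']).max())
im=vision.snapshot('side'); cv2.imwrite('pics/side10.png',im[50:350,150:550])
E
```

```text
[ 0.61249305 -0.03260262  0.40299332] [ 0.44823712 -0.85914087  0.07613302] 0.0034687663929358764
```

View pics/side10.png

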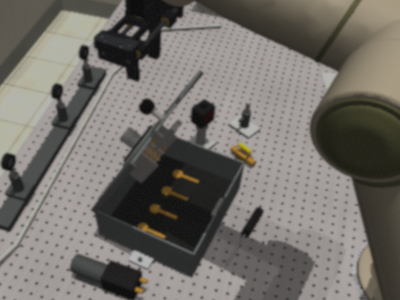

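The gripper at about (140,40) is clear, the barrel knob at (147,106) is free, and the lid stays open.

```bash
python3 -c "
from bench import ticket
print(ticket.sign_off())"
```

```text
the job is handed in; nothing more can be done
None
```

The key box is unlocked by its combination and the lid stands open by itself at roughly 63°, with the gripper clear and the other things on the bench where they stood; the job is handed in, with no verdict shown.

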